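Shorten the squeegee by one hole

TASK

The extendable squeegee clamped in its sloping rest sticks out too far for the washer's lid to open. Press its sprung orange thumb button and slide the blue inner tube down into the aluminium outer tube by just one hole, so that the button springs fully out again in the next hole. Leave the other things on the ledge standing where they are.

Things in the scene. Friction and masses are not known exactly. Their poses are not given: they have to be found in the camera images.
- rest: Fixed steel rest with the squeegee's aluminium outer tube (270 long, 34 x 34 mm) clamped in it. Origin on the ledge straight below hole 0; x is level, towards the uphill (squeegee head) end, z up. The tube slopes 35 degrees, rising along +x: its slotted face looks up and back along -x. It runs from 230 mm downhill to 40 mm uphill of hole 0. Holes 0, 1, 2 lie 40 mm apart, 0 uppermost.
- rail (a point): Middle of a thin level steel hanging rail of the rest (12 mm thick, 336 long, along the rest's y) that crosses 360 mm above the ledge, 10 mm beyond hole 0, on posts at y = +-168 mm. It stands right above the button, so a tool pointing straight down is blocked; come from the -x side, square to the slotted face (35 degrees from vertical). Axes as rest.
- hole0 (a point): Centre of hole 0 in the plane of the slotted face, 190 mm above the ledge: the button sits in it at the start. Site axes as those of rest.
- hole1 (a point): Centre of hole 1, the next hole, 40 mm down the slope from hole 0; the button must end in it. Axes as rest.
- button_top (a point): Centre of the outer face of the orange thumb button (28 mm along the tube, 26 across), 14 mm out from the slotted face when out. Axes: x uphill along the tube, y across, z square out of the slotted face. The button rides on the inner tube, always proud of the slot; it is pressed along -z and slides along -x.
- stop_top (a point): Top edge of the blue thumb stop, an upright tab fixed to the inner tube just downhill of the button: 6 mm thick, 28 wide; its uphill face is 16 mm downhill of the button's centre, its top 26 mm out from the slotted face (12 mm proud of the button when out). Pushing it downhill slides the inner tube in. Axes as button_top.
- handle (a joint): How far the inner tube (with squeegee head, about 0.25 kg) has slid into the outer tube, m: 0 at hole 0, 0.040 at hole 1, 0.080 at hole 2; 1.5 mm play either way in a hole. Friction about 3 N, so unlatched it stays where it is left; 1 to 5 N push it in.
- button (a joint): How far the button is pressed in, m: 0 out (locked if in a hole), 0.0075 fully in. Spring 3 N at first, 7 N fully in. It must be over 0.0035 in before the tube can slide. Let go between two holes it stays 0.0035 in, riding under the wall, and springs out by itself at the next hole, where the tube locks. Held in, it passes the hole.
- tub_lower: Lower of two stacked round peg tubs, yellow with a white lid, 124 dia x 72 high, loose; origin centre of underside.
- tub_upper: Upper peg tub, green, open, 120 dia x 66 high, loose on the lower tub; origin centre of underside.
- tumbler: Stainless tumbler, 74 dia x 115 high, loose; origin centre of underside.
- acrylic: Clear acrylic box with closed swing door, 130 x 150 x 170 high, loose; origin centre of underside.
- brush: Green stain brush lying bristles down, 155 long (along its x) x 48 x 37 high, loose; origin under it near the middle.

How it is judged:
By the outcome, as a careful person would: the job done as asked, in the order asked, and still so for the second after the job is handed in, with the robot touching nothing.
It also fails if it takes over 38 s, if anything falls off the work surface, if the arm or the gripper's body presses on something with over 40 N, if the wrist force passes 120 N, or if a joint passes its speed limit or range.

ROBOT

A 7-joint arm with a two-finger parallel gripper is mounted at the origin on the work surface. World frame = base frame: x ahead of the robot, y to its left, z up, the work surface at z = 0. Lengths are in m, angles in rad, forces in N, time in s.
With the tool pointing down it reaches from about 0.425 to 0.875 m from the base axis. Payload 4.7 kg.
Tool frame: the origin (TCP) lies on the centre line of the jaws, within the pads' length; the fingertips stand 8 mm ahead of it and the grasp point (between the pads) lies 11 mm behind it; z points along the fingers, y is the line along which they close (so a half turn about z gives the same grasp; the last joint's range is limited). The gripper opens to 87 mm and grips with 3 to 60 N. Pads are 19 mm wide; open, the fingers measure 117 mm over their backs; the gripper's body (75 mm by 190 mm) begins 51 mm behind the grasp point.
Start: joints at [1.203, 0.321, -0.07, 1.45, 0.023, 1.371, -0.057], TCP at [0.242, -0.603, 0.231] pointing down, gripper open.
Joint ranges: [-2.86, 2.86], [-0.3, 2.09], [-1.38, 1.24], [0.06, 2.45], [-1.56, 4.7], [0.09, 2.05], [-2.69, 2.69]. Speed limits (rad/s): [2.57, 2.57, 3.14, 3.14, 3.14, 3.14, 3.14].

INTERFACE

Orientations are given as a rotation vector (axis times angle).
In Python, from bench import ctrl gives the robot as it stands.
- The arm moves only by the tool play_rows, never from a script. Its argument "increments" is a list that holds one entry, the list of rows, each a list of 7 numbers: the shift along the tool's x, y, z as a fraction of full scale, then the turn, a rotation vector about the tool's x, y, z as a fraction of full scale, then the gripper command: -1 is shut, 1 is fully open, values between are in proportion. A call has 1 to 8 rows; each row is the pose to reach, as a shift and turn from the pose commanded when the call began, along the tool's axes at that moment; what a row does not reach only later rows make up. Full scale, the value 1, is 0.1 m for a shift and 90 degrees for a turn. A row lasts 1/10 s, in which the tool goes at most 50 mm and 8.59 degrees, less where a joint would pass 70% of its speed; a pose out of reach is approached as far as the arm can. A call with a number of a shift or a turn outside -1 to 1 is refused whole. A call with a gripper value outside its range is refused whole. The fingers move at their own pace and stop on an object; "squeeze" is the grip in N (left out, the last holds). Time passes only in rows, so rows that repeat a pose let the fingers close. It gives the time, the measured TCP pose, the force, the opening and the grip force at its end, in the units of the state.
- ctrl.get_state(): the state, without advancing time (a new reading comes with each control period).
- ctrl.get_image(name): name is "scene" or "top" or "wrist"; returns the picture (400x640x3 uint8, red, green, blue); there is no depth.
- ctrl.get_calibration(name): a dict with "vertical_fov" (degrees; the focal length in pixels is half the picture's height over the tangent of half this angle, whatever the lens; pixels are square), "cx", "cy" (the principal point, pixels), "R" (3x3) and "t" (3): a world point X has camera coordinates R X + t; the wrist camera has in their place "T_tool_cam" (4x4, takes a point from camera to tool coordinates, whose origin is the TCP and whose axes are the flange's). Camera axes: x right, y down, z forward; pixel columns grow to the right and rows downward; lengths in m; the calibration is good to about 2 mm. A picture is of the moment at which its call begins: read the wrist's pose just before it. get_calibration takes no time and is no camera call.
- ctrl.close_job(): hands the job in; it is judged then, once.
The state is a dict: "time": time; "joint_positions": joint angles; "qd": joint speeds; "joint_torque": joint torques, N m; "position": TCP position; "tool_rot": TCP orientation; "ft_force": force on the tool from outside, world axes, zero at the start; "torque": the same for the moment, N m; "grip_width": opening from 0.0 (shut) to 1.0 (fully open); "grip_force": force on a finger pad.
Only numpy, scipy, OpenCV 4.12 (cv2) and the standard library are available. Lean on these libraries where they do the work, as an engineer would, in place of code of your own. Each camera call takes 0.05 s, during which the arm holds its last target. There are 200 camera calls.

## Working session

There is one attempt and no reset: what is moved stays moved. The work goes in short steps, Python scripts to look and compute and a tool call to move; the robot and the scene stay as the last step left them, time stands still between calls to the robot, and variables do not carry over. Pictures are saved under pics/ and viewed, at most 10 in all, crops included, and the job is handed in when it is done.

Besides the shell and the picture viewer there is one more tool, called after ">>>" as name([rows], argument=value, ...), one row to a line, values as JSON. play_rows: Moves the arm, as the interface text tells. Shift numbers are shares of 0.1 m and turn numbers shares of 90 degrees, none past 1 either way. Its arguments: {"type":"object","properties":{"increments":{"type":"array"},"squeeze":{"type":"number"}},"required":["increments"]}

```bash
mkdir -p pics
python3 - <<'E'
from bench import ctrl
import cv2,json
s=ctrl.get_state();print(s)
for n in("scene","top","wrist"):
    c=ctrl.get_calibration(n);print(n,c)
for n in("scene","top"):
    cv2.imwrite(f"pics/{n}0.png",cv2.cvtColor(ctrl.get_image(n),cv2.COLOR_RGB2BGR))
E
```

```text
{'time': 0.0, 'joint_positions': array([ 1.20310391,  0.32183174, -0.07009871,  1.4517023 ,  0.02256368,
        1.37075241, -0.05686793]), 'qd': array([-0.00093773, -0.00036204,  0.00035691,  0.00034966, -0.00208143,
        0.00031578,  0.00134121]), 'joint_torque': array([ 1.45265824e-05, -4.91295648e+01, -4.04059617e-01, -3.12526917e+01,
       -6.40310207e-02,  4.35569545e-02,  1.50228575e-04]), 'position': array([ 0.24195438, -0.60271048,  0.22944219]), 'tool_rot': array([-3.08267669e+00, -5.95836017e-01,  6.56169063e-04]), 'ft_force': array([0.73692035, 0.06451065, 0.64089765]), 'torque': array([-0.00633214, -0.02446869,  0.00164066]), 'grip_force': 0.0, 'grip_width': 0.9969679789055302}
scene {'vertical_fov': 50.931049523790485, 'cx': 318.5815025540361, 'cy': 200.09598359220908, 'R': array([[-0.21100947,  0.97737528, -0.01457992],
       [ 0.71713692,  0.14465555, -0.68175466],
       [-0.66422108, -0.15431249, -0.73143559]]), 't': array([ 0.08468563, -0.22198234,  1.59405096])}
top {'vertical_fov': 52.37578374811754, 'cx': 317.48169823116166, 'cy': 197.76727513854124, 'R': array([[-1.53793900e-02, -9.99881727e-01, -7.99774443e-05],
       [-9.87790203e-01,  1.52058094e-02, -1.55046115e-01],
       [ 1.55028994e-01, -2.30551375e-03, -9.87907230e-01]]), 't': array([0.02355474, 0.5501119 , 1.06826792])}
wrist {'vertical_fov': 66.03986521837828, 'cx': 316.50902290780544, 'cy': 205.2442276309762, 'T_tool_cam': array([[-2.04715184e-04, -9.57785123e-01, -2.87484984e-01,
         7.91551804e-02],
       [ 9.99999979e-01, -1.91932979e-04, -7.26459764e-05,
         1.70274574e-04],
       [ 1.44013860e-05, -2.87484993e-01,  9.57785142e-01,
        -1.54797800e-01],
       [ 0.00000000e+00,  0.00000000e+00,  0.00000000e+00,
         1.00000000e+00]])}
```

View pics/scene0.png

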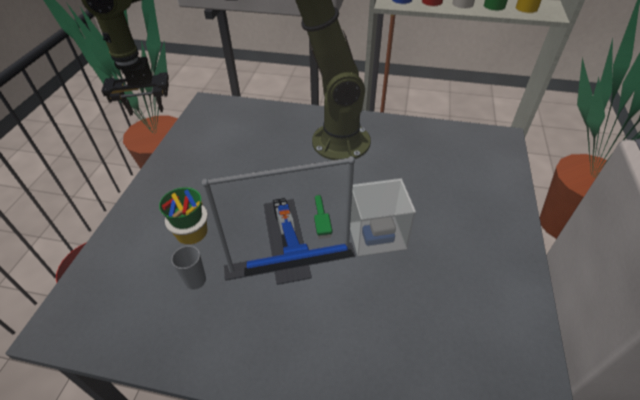

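View pics/top0.png

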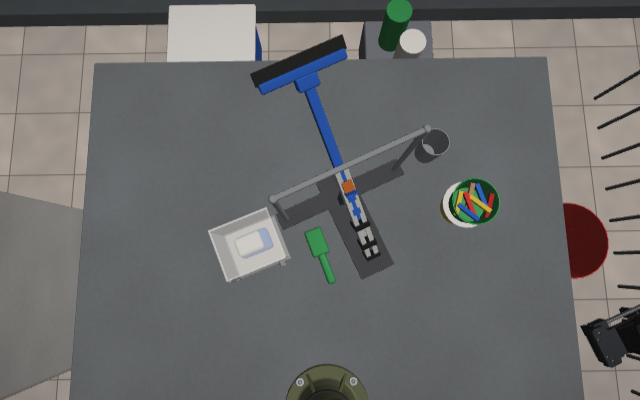

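The top view shows the button near (349,187), with rail ends near (274,199) and (428,128). In the scene view the button is near (285,213). The head end points away from the robot. I'll enlarge both.

Run:
```python
import cv2,numpy as np
a=cv2.imread("pics/top0.png")[115:275,260:440]
b=cv2.imread("pics/scene0.png")[145:295,190:370]
a=cv2.resize(a,None,fx=2.22*1,fy=2.22,interpolation=3)
cv2.imwrite("pics/tc.png",cv2.resize(cv2.imread("pics/top0.png")[160:260,310:410],(600,600),interpolation=cv2.INTER_CUBIC))
cv2.imwrite("pics/sc.png",cv2.resize(b,(720,600),interpolation=cv2.INTER_CUBIC))
```

```text
(no output)
```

View pics/tc.png

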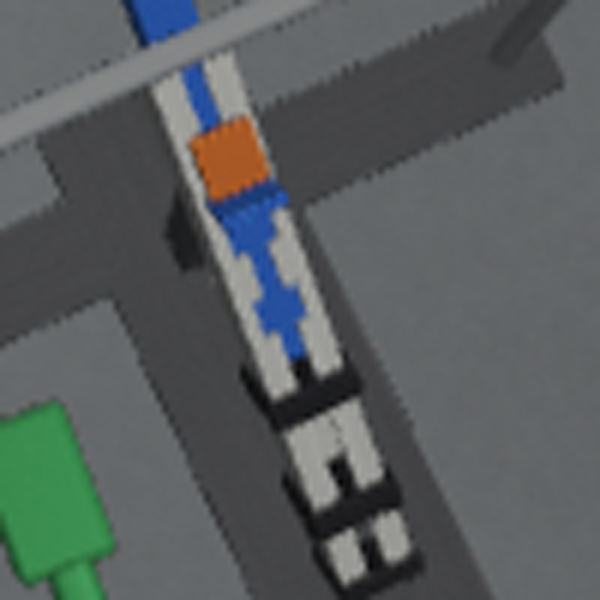

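View pics/sc.png

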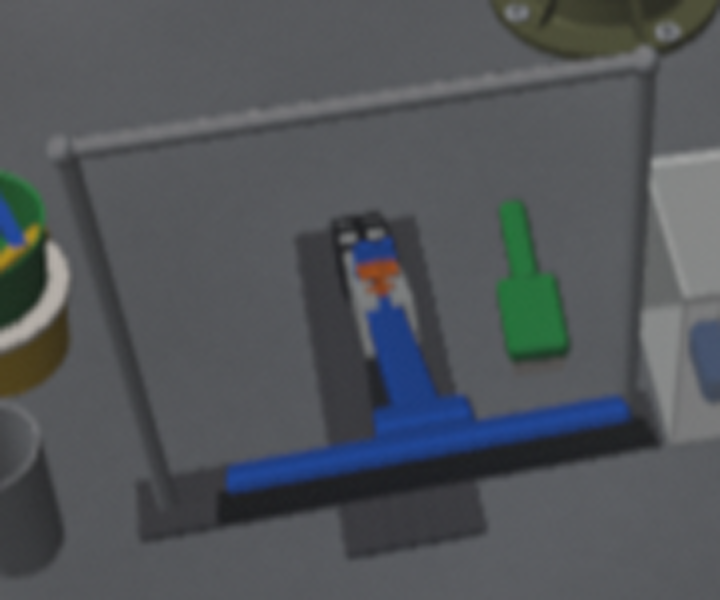

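```bash
cat > h.py <<'E'
import numpy as np
from bench import ctrl
from scipy.spatial.transform import Rotation as Ro
from scipy.optimize import least_squares
c35,s35=np.cos(np.radians(35)),np.sin(np.radians(35))
U=np.array([c35,0,s35]);N=np.array([-s35,0,c35])
P0=np.array([0,0,.19])
def cam(n):
    c=ctrl.get_calibration(n); f=200/np.tan(np.radians(c["vertical_fov"]/2))
    return c,f
def proj(n,X):
    c,f=cam(n);p=c["R"]@X+c["t"];return np.array([f*p[0]/p[2]+c["cx"],f*p[1]/p[2]+c["cy"]])
def W(q,p): return Ro.from_euler('z',q[2]).apply(p)+[q[0],q[1],0]
def target(q,u,n,flip=False):
    """TCP pose with fingertips at (u,n) from hole 0, tool z = -N, tool x = uphill"""
    Rt=Ro.from_euler('z',q[2])
    z=-N; x=U*(-1 if flip else 1); y=np.cross(z,x)
    R=Rt*Ro.from_matrix(np.c_[x,y,z])
    return W(q,P0+u*U+(n+.008)*N),R
def inc(p,R):
    s=ctrl.get_state();R0=Ro.from_rotvec(s["tool_rot"])
    return np.round(R0.inv().apply(p-s["position"])/.1,3),np.round((R0.inv()*R).as_rotvec()/(np.pi/2),4)
E
python3 - <<'E'
from h import *
obs=[("top",P0+.014*N,(348.4,186.1)),("top",np.array([.01,.168,.36]),(274,199)),("top",np.array([.01,-.168,.36]),(428,128)),
("scene",np.array([.01,.168,.36]),(351.2,160.5)),("scene",np.array([.01,-.168,.36]),(205.5,182.5))]
f=lambda q:np.concatenate([proj(n,W(q,p))-o for n,p,o in obs])
r=least_squares(f,[.5,0,.35]);q=r.x;print(q,r.fun.round(1))
print("bt",proj("scene",W(q,P0+.014*N)),W(q,P0+.014*N))
np.save("q.npy",q)
p,R=target(q,-.05,.12);print(p,R.as_rotvec(),inc(p,R))
p,R=target(q,-.05,.12,True);print(p,R.as_rotvec(),inc(p,R))
E
```

```text
[ 0.55962199 -0.05527836  0.42114511] [ 0.4 -0.1 -0.9 -0.3 -1.2  0.4 -1.1 -0.6 -1.  -0.2]
bt [283.08857709 210.99710838] [ 0.55229358 -0.05856109  0.20146813]
[ 0.45524057 -0.10203567  0.26617264] [-2.81826287 -0.60237856 -0.88859487] (array([ 3.845, -3.853, -0.36 ]), array([ 0.0066,  0.3889, -0.0246]))
[ 0.45524057 -0.10203567  0.26617264] [-0.53072921  2.48304726  0.16733828] (array([ 3.845, -3.853, -0.36 ]), array([ 0.5942, -0.0101,  1.8843]))
```

>>> play_rows([
  [[0.4, -0.5, -0.5, 0, 0, 0, -1], [0.7, -0.9, -1, 0, 0, 0, -1], [0.9, -0.95, -1, 0, 0, 0, -1], [0.95, -1, -1, 0, 0, 0, -1], [0.95, -1, -1, 0, 0, 0, -1]],
], squeeze=20)

```text
time: 0.6
position: [0.2964, -0.4724, 0.3331]
tool_rot: [3.08, 0.605, 0.004]
ft_force: [-1.2, -0.4, 0.2]
grip_width: 0.628
grip_force: 0.0
```

>>> play_rows([
  [[0.4, -0.4, 0, 0, 0, 0, -1], [0.7, -0.7, 0, 0, 0, 0, -1], [1, -1, 0, 0, 0, 0, -1], [1, -1, 0, 0, 0, 0, -1], [1, -1, 0, 0, 0, 0, -1]],
])

```text
time: 1.1
position: [0.3482, -0.3451, 0.3299]
tool_rot: [3.084, 0.597, -0.002]
ft_force: [-0.9, -1.3, 0.3]
grip_width: 0.169
grip_force: 0.0
```

>>> play_rows([
  [[0.4, -0.4, 0, 0, 0, 0, -1], [0.7, -0.7, 0, 0, 0, 0, -1], [1, -1, 0, 0, 0, 0, -1], [1, -1, 0, 0, 0, 0, -1], [1, -1, 0, 0, 0, 0, -1]],
])

```text
time: 1.6
position: [0.4037, -0.2163, 0.3301]
tool_rot: [3.084, 0.595, -0.002]
ft_force: [-1.5, -0.4, -0.1]
grip_width: 0.009
grip_force: 0.0
```

Run:
```python
from h import *
q=np.load("q.npy");s=ctrl.get_state();print(s["time"],s["position"],s["tool_rot"],s["joint_positions"].round(2))
print(inc(*target(q,-.05,.12)),inc(*target(q,-.07,.16)))
```

```text
1.6 [ 0.40372306 -0.21627196  0.33009299] [ 3.08449046e+00  5.94772692e-01 -1.56408084e-03] [ 0.87 -0.11 -0.39  1.72 -0.04  1.52 -0.71]
(array([ 0.904, -0.869,  0.638]), array([ 0.0079,  0.3895, -0.0248])) (array([ 0.51 , -0.853,  0.426]), array([ 0.0079,  0.3895, -0.0248]))
```

>>> play_rows([
  [[0.1, -0.2, 0, 0, 0.09, 0, -1], [0.2, -0.45, 0.1, 0, 0.18, -0.01, -1], [0.35, -0.65, 0.2, 0.005, 0.27, -0.02, -1], [0.45, -0.8, 0.3, 0.008, 0.35, -0.025, -1], [0.51, -0.853, 0.4, 0.008, 0.39, -0.025, -1], [0.51, -0.853, 0.426, 0.008, 0.39, -0.025, -1], [0.51, -0.853, 0.426, 0.008, 0.39, -0.025, -1]],
])

```text
time: 2.3
position: [0.4447, -0.123, 0.2307]
tool_rot: [-2.773, -0.565, -0.801]
ft_force: [0.2, -0.8, 0.5]
grip_width: 0.004
grip_force: 0.0
```

Run:
```python
from h import *
import cv2
q=np.load("q.npy");s=ctrl.get_state();print(s["time"],s["position"],s["tool_rot"],s["joint_positions"].round(2),s["ft_force"],s["qd"].max())
print(inc(*target(q,-.07,.16)))
im=ctrl.get_image("wrist");np.savez("w1.npz",p=s["position"],r=s["tool_rot"])
cv2.imwrite("pics/w1.png",cv2.cvtColor(im,cv2.COLOR_RGB2BGR))
```

```text
2.3 [ 0.44465408 -0.12300261  0.2307084 ] [-2.77291041 -0.56491106 -0.80086864] [ 1.26 -0.3  -0.53  2.16 -0.78  1.18 -0.15] [ 0.20902143 -0.75612004  0.45009713] 0.2765888388559102
(array([ 0.128, -0.197, -0.578]), array([-0.0466,  0.0194, -0.027 ]))
```

View pics/w1.png

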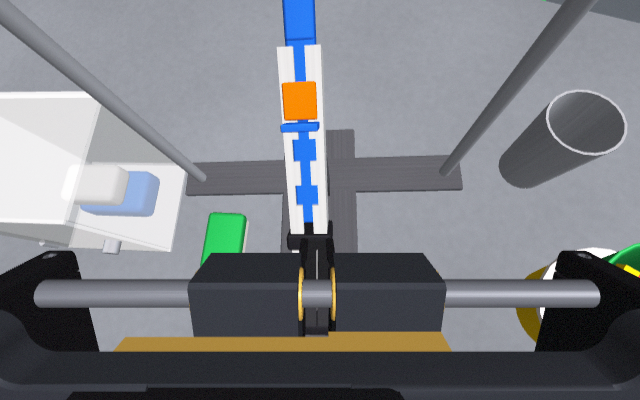

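The wrist view shows the button centred at (300,101), the stop's top edge at (300,126), the tube end at about (300,45) and tube face edges 277 to 322. I'll refine the fit with these. Joint 2 sits at its range limit here, so I should move outward.

Run:
```python
from h import *
q0=np.load("q.npy");w=np.load("w1.npz");Rw=Ro.from_rotvec(w["r"])
c,f=cam("wrist");T=c["T_tool_cam"]
def pw(X):
    t=Rw.inv().apply(X-w["p"]);p=T[:3,:3].T@(t-T[:3,3]);return np.array([f*p[0]/p[2]+c["cx"],f*p[1]/p[2]+c["cy"]])
obs=[("top",P0+.014*N,(348.4,186.1)),("top",np.array([.01,.168,.36]),(274,199)),("top",np.array([.01,-.168,.36]),(428,128)),
("scene",np.array([.01,.168,.36]),(351.2,160.5)),("scene",np.array([.01,-.168,.36]),(205.5,182.5))]
wo=[(P0+.014*N,(300,101)),(P0-.019*U+.026*N,(300,126)),(P0+.04*U,(300,45))]
print([ (pw(W(q0,p))-o).round(1) for p,o in wo])
fw=lambda q:np.concatenate([pw(W(q,p))-o for p,o in wo]+[proj(n,W(q,p))-o for n,p,o in obs])
q=least_squares(fw,q0,loss="soft_l1").x;print(q,q0,fw(q).round(1));np.save("q2.npy",q)
Rt=Ro.from_euler('z',q[2]);tip=Rt.inv().apply(w["p"]+Rw.apply([0,0,.008])-[q[0],q[1],0])-P0
print("tip u,y,n",tip@U,tip[1],tip@N)
for u,n in((-.01,.06),(-.0065,.03)): print(target(q,u,n)[0],inc(*target(q,u,n)))
```

```text
[array([1.3, 0.9]), array([0.8, 2.6]), array([0.4, 2. ])]
[ 0.56063067 -0.05414746  0.42022652] [ 0.55962199 -0.05527836  0.42114511] [ 0.5 -0.6  0.   1.  -0.4  0.6 -0.1 -0.5 -1.5 -0.8 -1.8  0.  -0.7 -0.2
 -0.7  0.1]
tip u,y,n -0.08662938693518567 -0.014955579567816261 0.10221780202713793
[ 0.51754206 -0.07340136  0.23996657] (array([ 0.755, -0.164,  0.42 ]), array([-0.0457,  0.0187, -0.0254]))
[ 0.53586985 -0.0652117   0.21739953] (array([ 0.799, -0.144,  0.718]), array([-0.0457,  0.0187, -0.0254]))
```

>>> play_rows([
  [[0.2, -0.05, 0.1, -0.02, 0.01, -0.01, -1], [0.5, -0.1, 0.2, -0.046, 0.019, -0.025, -1], [0.755, -0.164, 0.35, -0.046, 0.019, -0.025, -1], [0.755, -0.164, 0.42, -0.046, 0.019, -0.025, -1], [0.755, -0.164, 0.42, -0.046, 0.019, -0.025, -1], [0.755, -0.164, 0.42, -0.046, 0.019, -0.025, -1]],
])

```text
time: 2.95
position: [0.5176, -0.0713, 0.24]
tool_rot: [-2.817, -0.605, -0.887]
ft_force: [-0.2, 0.1, 0.3]
grip_width: 0.006
grip_force: 0.0
```

```bash
cat >> h.py <<'E'
def rep(*T):
    q=np.load("q2.npy");s=ctrl.get_state()
    Rt=Ro.from_euler('z',q[2]);d=Rt.inv().apply(s["position"]+Ro.from_rotvec(s["tool_rot"]).apply([0,0,.008])-[q[0],q[1],0])-P0
    F=Rt.inv().apply(s["ft_force"])
    print("t",s["time"],"tip u,y,n mm",(1e3*np.array([d@U,d[1],d@N])).round(2),"F u,y,n",np.round([F@U,F[1],F@N],1),"q",s["joint_positions"].round(2))
    for u,n in T: print(u,n,*inc(*target(q,u,n)))
E
python3 - <<'E'
from h import *
rep((-.005,.020),(-.005,.008))
E
```

```text
t 2.95 tip u,y,n mm [-9.21  1.92 59.48] F u,y,n [0.1 0.2 0.3] q [ 0.86 -0.27 -0.41  2.15 -0.71  0.93 -0.36]
-0.005 0.02 [0.042 0.02  0.395] [-0.0011  0.0004  0.0017]
-0.005 0.008 [0.042 0.02  0.515] [-0.0011  0.0004  0.0017]
```

>>> play_rows([
  [[0.05, 0.02, 0.15, 0, 0, 0, -1], [0.07, 0.02, 0.3, 0, 0, 0, -1], [0.07, 0.02, 0.395, 0, 0, 0, -1], [0.07, 0.02, 0.395, 0, 0, 0, -1], [0.07, 0.02, 0.395, 0, 0, 0, -1]],
])

```text
time: 3.45
position: [0.5442, -0.0611, 0.2115]
tool_rot: [-2.817, -0.605, -0.887]
ft_force: [1.1, -0.2, -0.0]
grip_width: 0.004
grip_force: 0.0
```

Run:
```python
from h import *
import cv2
rep((-.002,.008))
im=cv2.cvtColor(ctrl.get_image("wrist"),cv2.COLOR_RGB2BGR)
cv2.imwrite("pics/w2.png",cv2.resize(im[130:400,200:440],(640,720))[:600])
```

```text
t 3.45 tip u,y,n mm [-2.32  0.39 19.82] F u,y,n [ 0.7 -0.6 -0.5] q [ 0.84 -0.19 -0.47  2.15 -0.71  0.83 -0.38]
-0.002 0.008 [0.003 0.004 0.118] [-0.0013  0.0004  0.0013]
```

View pics/w2.png

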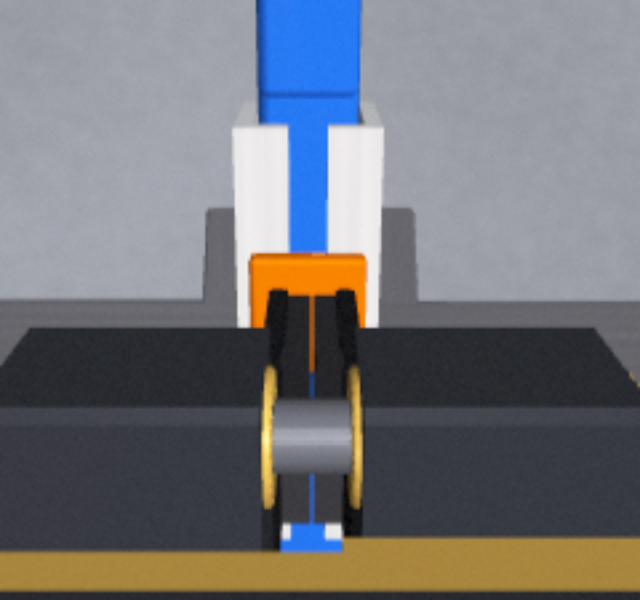

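The fingertips sit centred over the orange button (column 309 for both), just above it and uphill of the stop. Next I press.

>>> play_rows([
  [[0, 0, 0.05, 0, 0, 0, -1], [0, 0, 0.08, 0, 0, 0, -1], [0, 0, 0.11, 0, 0, 0, -1], [0, 0, 0.13, 0, 0, 0, -1], [0, 0, 0.13, 0, 0, 0, -1]],
])

```text
time: 4.0
position: [0.5517, -0.058, 0.2016]
tool_rot: [-2.817, -0.606, -0.889]
ft_force: [-4.3, -2.7, 6.4]
grip_width: 0.003
grip_force: 4.3
```

```bash
python3 -c "
from h import *
rep((-.016,.008))"
```

```text
t 4.0 tip u,y,n mm [-1.34  0.15  7.09] F u,y,n [-0.5 -0.7  8.1] q [ 0.83 -0.17 -0.48  2.15 -0.71  0.8  -0.38]
-0.016 0.008 [-0.147  0.001 -0.009] [-0.0007 -0.0002  0.0021]
```

>>> play_rows([
  [[-0.03, 0, 0, 0, 0, 0, -1], [-0.06, 0, 0, 0, 0, 0, -1], [-0.09, 0, 0, 0, 0, 0, -1], [-0.12, 0, 0, 0, 0, 0, -1], [-0.15, 0, 0, 0, 0, 0, -1], [-0.18, 0, 0, 0, 0, 0, -1], [-0.18, 0, 0, 0, 0, 0, -1]],
])

```text
time: 4.7
position: [0.5387, -0.0638, 0.1917]
tool_rot: [-2.817, -0.606, -0.891]
ft_force: [-2.6, -1.5, 6.2]
grip_width: 0.004
grip_force: 3.5
```

```bash
python3 -c "
from h import *
rep((-.022,.020),(-.042,.02))"
```

```text
t 4.7 tip u,y,n mm [-18.65   0.15   7.1 ] F u,y,n [ 1.1 -0.3  6.8] q [ 0.84 -0.18 -0.46  2.18 -0.73  0.8  -0.34]
-0.022 0.02 [-0.033  0.001 -0.129] [-0.0004 -0.001   0.0022]
-0.042 0.02 [-0.233  0.001 -0.129] [-0.0004 -0.001   0.0022]
```

>>> play_rows([
  [[0, 0, -0.06, 0, 0, 0, -1], [0, 0, -0.12, 0, 0, 0, -1], [-0.04, 0, -0.12, 0, 0, 0, -1], [-0.08, 0, -0.12, 0, 0, 0, -1], [-0.12, 0, -0.12, 0, 0, 0, -1], [-0.16, 0, -0.12, 0, 0, 0, -1], [-0.2, 0, -0.12, 0, 0, 0, -1]],
])

```text
time: 5.4
position: [0.5177, -0.0719, 0.19]
tool_rot: [-2.815, -0.607, -0.891]
ft_force: [1.3, 2.7, 5.9]
grip_width: 0.005
grip_force: 2.6
```

Run:
```python
from h import *
import cv2
rep((-.045,.019),(-.047,.019))
im=cv2.cvtColor(ctrl.get_image("wrist"),cv2.COLOR_RGB2BGR)
cv2.imwrite("pics/w3.png",cv2.resize(im[130:400,200:440],(640,720))[:600])
```

```text
t 5.4 tip u,y,n mm [-38.03   1.33  18.66] F u,y,n [5.2 1.9 3.5] q [ 0.85 -0.21 -0.42  2.22 -0.76  0.83 -0.29]
-0.045 0.019 [-0.07   0.013 -0.004] [-0.0018 -0.0015  0.0026]
-0.047 0.019 [-0.09   0.013 -0.004] [-0.0018 -0.0015  0.0026]
```

View pics/w3.png

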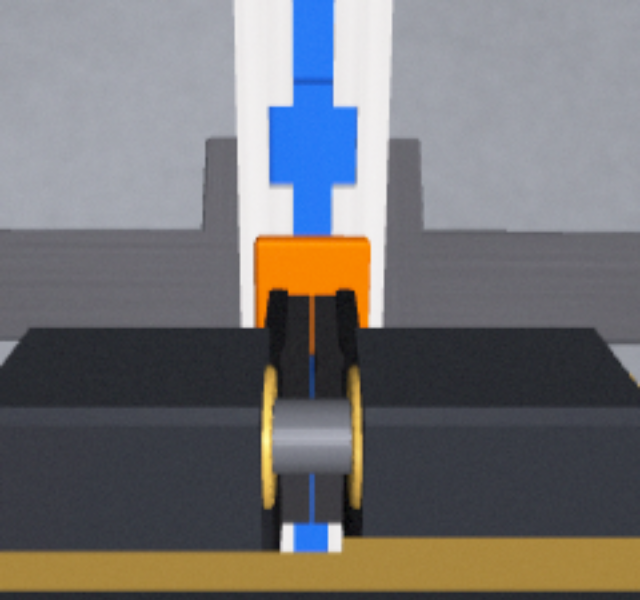

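The button has moved with the fingers and hole 0 now shows empty above it. I'll push on gently until it latches.

>>> play_rows([
  [[-0.02, 0, 0, 0, 0, 0, -1], [-0.04, 0, 0, 0, 0, 0, -1], [-0.055, 0, 0, 0, 0, 0, -1], [-0.065, 0, 0, 0, 0, 0, -1], [-0.065, 0, 0, 0, 0, 0, -1]],
])

```text
time: 5.95
position: [0.5115, -0.0748, 0.1846]
tool_rot: [-2.816, -0.607, -0.886]
ft_force: [0.4, 0.8, 2.6]
grip_width: 0.004
grip_force: 1.1
```

```bash
python3 -c "
from h import *
rep((-.047,.019))"
```

```text
t 5.95 tip u,y,n mm [-46.75   1.23  18.19] F u,y,n [2.  0.5 1.8] q [ 0.85 -0.22 -0.41  2.23 -0.76  0.83 -0.27]
-0.047 0.019 [-0.003  0.012 -0.008] [-0.0019  0.0005  0.002 ]
```

>>> play_rows([
  [[-0.01, 0, 0, 0, 0, 0, -1], [-0.02, 0, 0, 0, 0, 0, -1], [-0.02, 0, 0, 0, 0, 0, -1]],
])

```text
time: 6.25
position: [0.5113, -0.0749, 0.1847]
tool_rot: [-2.815, -0.607, -0.89]
ft_force: [6.7, 2.7, 1.3]
grip_width: 0.006
grip_force: 3.2
```

```bash
python3 -c "
from h import *
rep()"
```

```text
t 6.25 tip u,y,n mm [-46.85   1.19  18.32] F u,y,n [ 6.7 -0.3 -3.1] q [ 0.85 -0.22 -0.41  2.23 -0.76  0.83 -0.27]
```

>>> play_rows([
  [[-0.01, 0, 0, 0, 0, 0, -1], [-0.02, 0, 0, 0, 0, 0, -1], [-0.02, 0, 0, 0, 0, 0, -1]],
])

```text
time: 6.55
position: [0.5111, -0.075, 0.1847]
tool_rot: [-2.814, -0.608, -0.894]
ft_force: [10.3, 4.8, 1.7]
grip_width: 0.007
grip_force: 5.2
```

```bash
python3 -c "
from h import *
rep()"
```

```text
t 6.55 tip u,y,n mm [-47.01   1.17  18.43] F u,y,n [10.3  0.1 -5.1] q [ 0.85 -0.22 -0.41  2.23 -0.77  0.83 -0.26]
```

Locked: it held with no motion at 10 N. I'll back off uphill, withdraw along the normal, then check.

>>> play_rows([
  [[0.03, 0, 0, 0, 0, 0, -1], [0.06, 0, -0.02, 0, 0, 0, -1], [0.06, 0, -0.2, 0, 0, 0, -1], [0.06, 0, -0.45, 0, 0, 0, -1], [0.06, 0, -0.7, 0, 0, 0, -1], [0.06, 0, -0.7, 0, 0, 0, -1]],
])

```text
time: 7.15
position: [0.4837, -0.0975, 0.2422]
tool_rot: [-2.813, -0.606, -0.884]
ft_force: [0.5, 0.1, -0.1]
grip_width: 0.002
grip_force: 0.0
```

Run:
```python
from h import *
import cv2
rep()
q=np.load("q2.npy")
s=ctrl.get_state();Rw=Ro.from_rotvec(s["tool_rot"]);c,f=cam("wrist");T=c["T_tool_cam"]
im=cv2.cvtColor(ctrl.get_image("wrist"),cv2.COLOR_RGB2BGR)
def pw(X):
    t=Rw.inv().apply(X-s["position"]);p=T[:3,:3].T@(t-T[:3,3]);return np.array([f*p[0]/p[2]+c["cx"],f*p[1]/p[2]+c["cy"]])
for n in(.014,.0105,.0065):print(n,[pw(W(q,P0+u*U+n*N+[0,y,0])).round(1) for u in(-.026,-.054) for y in (.013,-.013)])
cv2.imwrite("pics/w4.png",cv2.resize(im[0:270,180:420],(640,720))[:600])
t=cv2.cvtColor(ctrl.get_image("scene"),cv2.COLOR_RGB2BGR);cv2.imwrite("pics/s4.png",t)
```

```text
t 7.15 tip u,y,n mm [-42.04  -8.1   85.2 ] F u,y,n [ 0.4 -0.1 -0.4] q [ 0.66 -0.3  -0.15  2.18 -0.65  0.97 -0.34]
0.014 [array([290.1, 196.9]), array([323.1, 197. ]), array([290.9, 230.1]), array([322.9, 230.2])]
0.0105 [array([290.5, 195.8]), array([323.1, 195.9]), array([291.3, 228.6]), array([322.8, 228.7])]
0.0065 [array([290.9, 194.5]), array([323. , 194.6]), array([291.7, 226.8]), array([322.7, 227. ])]
```

View pics/w4.png

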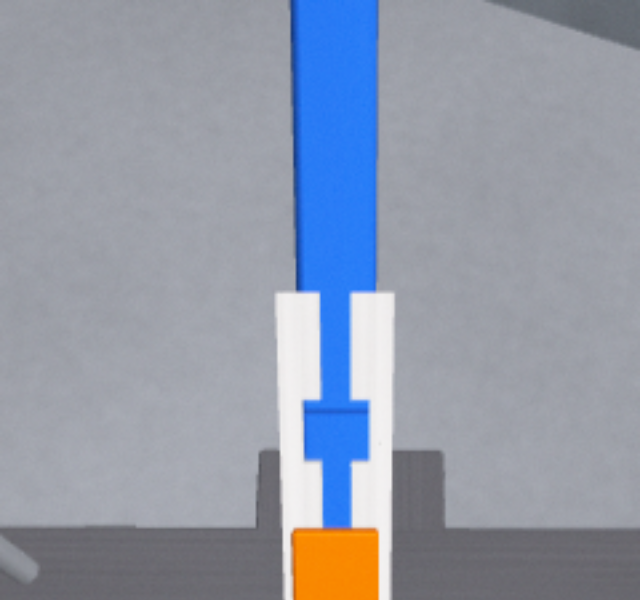

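View pics/s4.png

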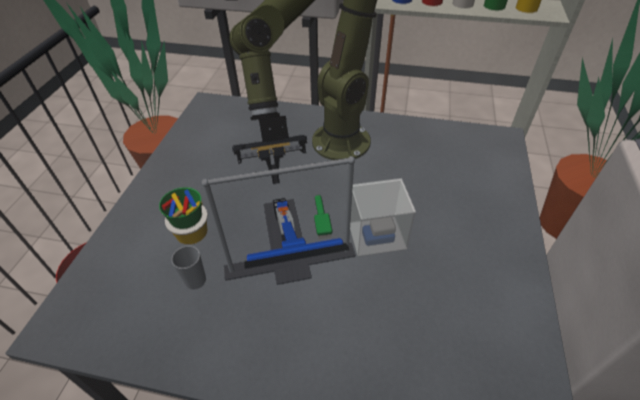

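The button's uphill edge is at row 198, columns 290 to 322, which matches a fully-out button at hole 1 (predicted row 197). The other items look undisturbed and the gripper is clear.

```bash
python3 -c "
from bench import ctrl
print(ctrl.close_job())"
```

```text
the job is handed in; nothing more can be done
None
```

The squeegee is one hole shorter: the tube locked at hole 1, holding against a 10 N push, the camera view fits the button being fully out, the other items looked undisturbed, and the job is handed in (verdict not shown).

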